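# Bring the oblong treatment head to the front of the drawer

### The arm

A 7-joint arm with a two-finger parallel gripper is mounted at the origin on the work surface. World frame = base frame: x ahead of the robot, y to its left, z up, the work surface at z = 0. Lengths are in m, angles in rad, forces in N, time in s.
With the tool pointing down it reaches from about 0.35 to 0.9 m from the base axis. Payload 7.2 kg.
Tool frame: the origin (TCP) lies at the very end of the fingers, on their centre line; the grasp point (between the pads) lies 19 mm behind it; z points along the fingers, y is the line along which they close (so a half turn about z gives the same grasp; the last joint's range is limited). The gripper opens to 88 mm and grips with 3 to 60 N. Pads are 20 mm wide; open, the fingers measure 115 mm over their backs; the gripper's body (75 mm by 178 mm) begins 61 mm behind the grasp point.
Start: joints at [1.235, 0.411, -0.013, 1.596, 0.006, 1.134, -0.082], TCP at [0.165, -0.603, 0.223] pointing down, gripper open.
Joint ranges: [-2.95, 2.95], [-0.29, 1.99], [-1.47, 1.44], [0.14, 2.54], [-1.03, 4.17], [0.13, 1.85], [-2.86, 2.86]. Speed limits (rad/s): [2.39, 2.39, 3.01, 3.01, 3.14, 3.14, 3.14].

### API

Orientations are given as a unit quaternion [w, x, y, z].
In Python, from workcell import r, capture, camera_params gives the robot as it stands. Calls block until the motion is done:
- r.movep(position, orientation): joint-space move of the TCP to a pose.
- r.servo_line(position, orientation=None, v=0.15, contact_N=None): straight line of the TCP; orientation=None keeps the orientation; v is the mean speed in m/s. With contact_N (N) it stops when the force on the tool has changed by that much, and returns True; else False.
- r.set_joints(angles): joint-space move.
- r.command_gripper(opening): opening from 0.0 (shut) to 1.0 (fully open); the grip force is fixed at half the most; returns when the fingers have stopped.
- r.wait(seconds).
- r.solve_ik(position, orientation): joint angles nearest the present ones, or None.
- r.read_state(): the state.
- capture(name): name is "scene" or "top"; returns the picture (400x640x3 uint8, red, green, blue); there is no depth.
- camera_params(name): a dict with "vertical_fov" (degrees; the focal length in pixels is half the picture's height over the tangent of half this angle, whatever the lens; pixels are square), "cx", "cy" (the principal point, pixels), "dist" ([k1, k2, p1, p2, k3] as OpenCV has them; the pictures are not rectified), "rvec" (rotation vector, rad) and "tvec" (3), from world to camera coordinates, as OpenCV has them. Camera axes: x right, y down, z forward; pixel columns grow to the right and rows downward; lengths in m; the calibration is good to about 2 mm. A picture is of the moment at which its call begins. camera_params takes no time and is no camera call.
A pose or a line that the arm cannot do raises r.PlanningError and nothing moves.
- r.finish_job(): hands the job in; it is judged then, once.
The state is a dict: "time": time; "joints": joint angles; "joint_velocities": joint speeds; "joint_efforts": joint torques, N m; "tool_pos": TCP position; "tool_rot": TCP orientation; "force": force on the tool from outside, world axes, zero at the start; "wrist_torque": the same for the moment, N m; "width": opening from 0.0 (shut) to 1.0 (fully open); "gripper_force": force on a finger pad.
Only numpy, scipy, OpenCV 4.12 (cv2) and the standard library are available. Lean on these libraries where they do the work, as an engineer would, in place of code of your own. Each camera call takes 0.05 s, during which the arm holds its last target. There are 200 camera calls.

### The job

Pull the drawer of the low white drawer unit fully open by its handle; inside is a turntable carrying six treatment heads. Turn the turntable until the only oblong head (the other five are round) is at the drawer's front, in line with the middle of the handle, and finish with the gripper still holding the turntable firmly and motionless there, the drawer still fully open: do not let go at the end. Leave the other things on the table and on the drawer unit where they are.

Things in the scene. Friction and masses are not known exactly. Their poses are not given: they have to be found in the camera images.
- cabinet: fixed low white drawer unit at the left of the table, turned; 300 mm deep (its own x), 260 mm wide (y), 150 mm high (z), one drawer. Origin: centre of its underside, on the table. Its own -x axis is the direction its front faces and the drawer pulls out.
- drawer (a joint): how far the drawer is out, m: 0 shut, 0.21 at its stop (fully open). Slides along the unit's own -x with about 2.5 N of friction; stays where left. Its front panel is 256 mm wide, 15 mm thick, top edge 146 mm above the table (highest part of the open drawer); its other walls' tops are 62 mm above the table.
- drawer_handle (a point): middle of the drawer's steel bar handle: a level bar about 11 mm thick, 120 mm long along the unit's own y, its axis 45 mm out from the front panel and 127 mm above the table. Moves with the drawer; axes as the unit's.
- holder_axis (a point): point on the turntable's upright axis at the height to grip its knob, 112 mm above the table; moves with the drawer, does not turn. 164 mm behind the handle bar (along the unit's own +x); with the drawer fully open, 91 mm in front of the unit's body. Axes as the unit's: -x points to the drawer's front and handle.
- holder: the turntable: white disc 190 mm across, turns either way without limit (friction 0.04 N m, stays where left). Origin on its axis, 20 mm above the table. Its own -x points to the oblong head. At its middle, on a column, a square grey knob 28 x 28 mm, from 88 to 134 mm above the table, sides square to its own x and y.
- oblong_head (a point): centre of the top of the oblong head: black rounded rectangular pad 48 x 22 mm, 12 mm thick, long side tangential, on a stem; 70 mm above the table, 68 mm from the turntable's axis. The other five heads, every 60 degrees round the disc and as high, are round, 26 to 44 mm across, black or steel.
- gel_bottle: white bottle, 56 mm across, 160 mm tall, standing on the table beside the drawer unit on its own +y side, near the front; origin at the underside. To be left alone.
- cream_jar: low glass jar, 64 mm across, 50 mm tall, on the table, nearer the robot than the opened drawer; origin at the underside. To be left alone.
- serum_jar: amber jar, 52 mm across, 65 mm tall, standing on top of the drawer unit, near the middle or on its own +y side; origin at the underside. To be left alone.
- foam_block: white block 110 by 170 by 35 mm on the table with five discs on it; origin at the underside. To be left alone.
- steel_pad: flat steel plate with black edge, 140 by 200 by 8 mm, lying on the table; origin at the underside. To be left alone.
- mug: white mug, 76 mm across, 90 mm tall, on the right of the table; origin at the underside. To be left alone.

How it is judged:
By the outcome, as a careful person would: the job done as asked, in the order asked, and still so for the second after the job is handed in, while the arm keeps its last pose, push and grip.
It also fails if it takes over 72 s, if anything falls off the work surface, if the arm or the gripper's body presses on something with over 40 N, if the wrist force passes 120 N, or if a joint passes its speed limit or range.

## Working session

There is one attempt and no reset: what is moved stays moved. The work goes in short steps, each a Python script; the robot and the scene stay as the last script left them, time stands still between calls to the robot, and variables do not carry over. Pictures are saved under pics/ and viewed, at most 10 in all, crops included, and the job is handed in when it is done.

```bash
mkdir -p pics
python3 - <<'E'
from workcell import r,capture,camera_params
import cv2,numpy as np
for n in("scene","top"):
    cv2.imwrite(f"pics/{n}0.png",cv2.resize(capture(n)[:,:,::-1],(800,500)));print(n,camera_params(n))
s=r.read_state();print(s["time"],s["tool_rot"],s["width"])
E
```

```text
scene {'vertical_fov': 56.66000827703667, 'cx': 322.60469226011065, 'cy': 199.8754118423256, 'dist': array([-0.01715637,  0.        ,  0.        ,  0.        ,  0.        ]), 'rvec': array([ 1.59832953,  2.44800577, -0.42706143]), 'tvec': array([ 0.28234463, -0.3527714 ,  1.51493945])}
top {'vertical_fov': 49.79255881145373, 'cx': 323.1524053808963, 'cy': 193.810026627886, 'dist': array([-0.00649435,  0.        ,  0.        ,  0.        ,  0.        ]), 'rvec': array([ 2.16565483, -2.13109384,  0.19029276]), 'tvec': array([-0.12044376,  0.49814021,  1.28812069])}
0.1 [-7.03556303e-04  9.91046772e-01  1.33513220e-01 -1.46612747e-04] 0.9993208771364965
```

View pics/scene0.png

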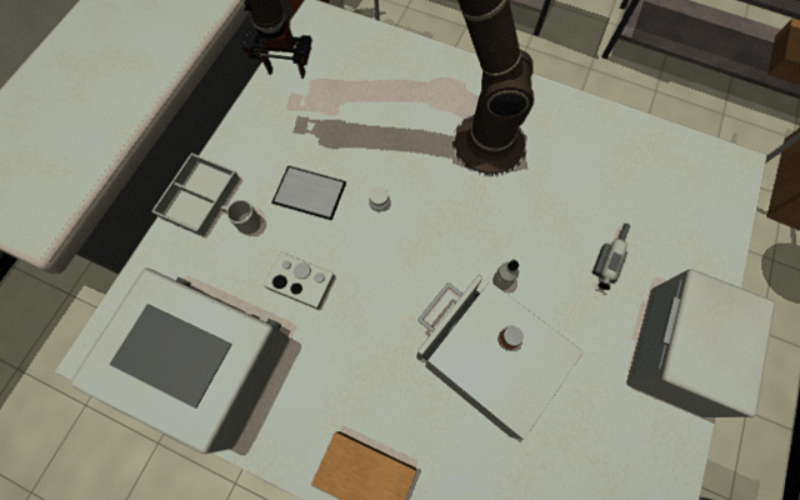

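View pics/top0.png

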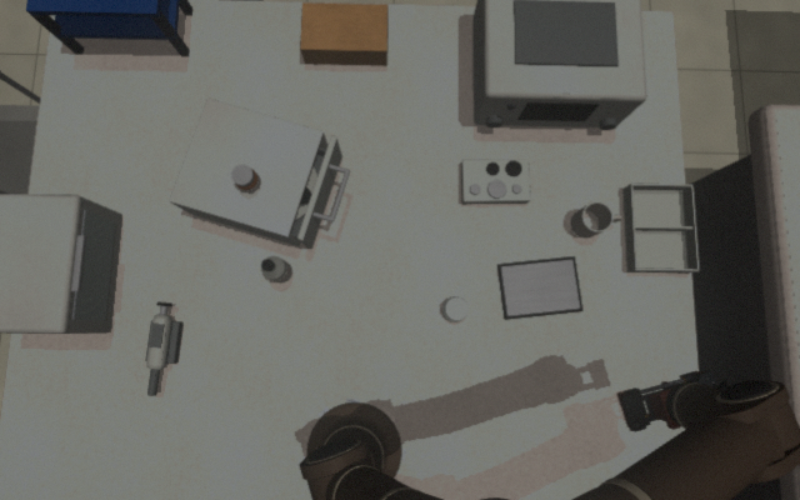

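The scene view shows the drawer unit with its handle near (440,308); in the top view it is near (335,193), and the drawer is slightly ajar. I'll zoom in on both.

```bash
cat > h.py <<'E'
from workcell import r,capture,camera_params
import cv2,numpy as np
from scipy.spatial.transform import Rotation as R
def cam(n):
    p=camera_params(n);f=200/np.tan(np.radians(p["vertical_fov"]/2))
    return np.array([[f,0,p["cx"]],[0,f,p["cy"]],[0,0,1]]),p["dist"],p["rvec"],p["tvec"]
def ray(n,uv):
    K,d,rv,t=cam(n);M=cv2.Rodrigues(rv)[0]
    q=cv2.undistortPoints(np.array(uv,float).reshape(-1,1,2),K,d).reshape(-1,2)
    return -M.T@t,np.c_[q,np.ones(len(q))]@M
def onplane(n,uv,z):
    c,D=ray(n,uv);return c+D*((z-c[2])/D[:,2])[:,None]
def proj(n,P):
    K,d,rv,t=cam(n);return cv2.projectPoints(np.array(P,float).reshape(-1,1,3),rv,t,K,d)[0].reshape(-1,2)
def crop(n,x0,y0,w,h,s,name):
    I=capture(n)[:,:,::-1];c=cv2.resize(I[y0:y0+h,x0:x0+w],None,fx=s,fy=s,interpolation=cv2.INTER_CUBIC)
    c=np.clip(c.astype(float)*1.4,0,255).astype(np.uint8);cv2.imwrite(f"pics/{name}.png",c);return c
def Q(psi): # tool down, tool y along world angle psi
    y=np.array([np.cos(psi),np.sin(psi),0]);z=np.array([0,0,-1.]);x=np.cross(y,z)
    return R.from_matrix(np.c_[x,y,z]).as_quat(scalar_first=True)
E
python3 - <<'E'
from h import *
a=crop("top",130,75,160,130,5,"a");b=crop("scene",325,210,150,145,4,"b")
cv2.imwrite("pics/a.png",cv2.resize(a,(738,600)))
E
```

```text
(no output)
```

View pics/a.png

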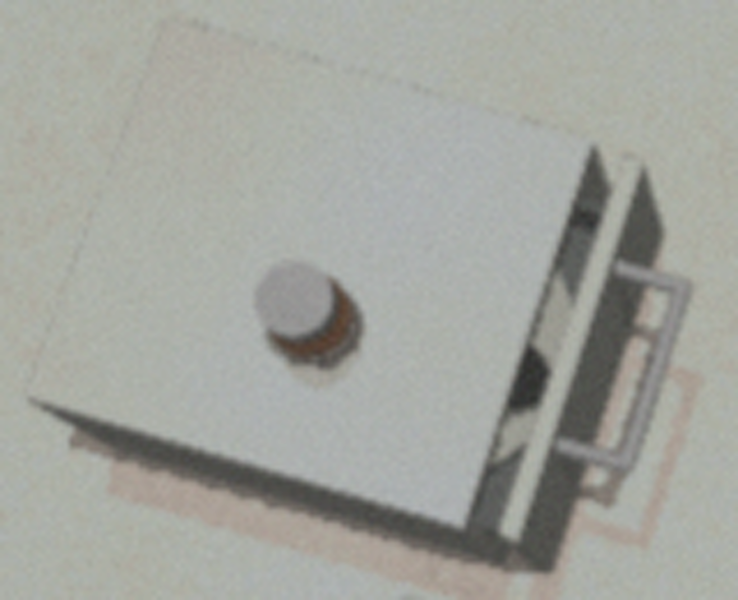

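View pics/b.png

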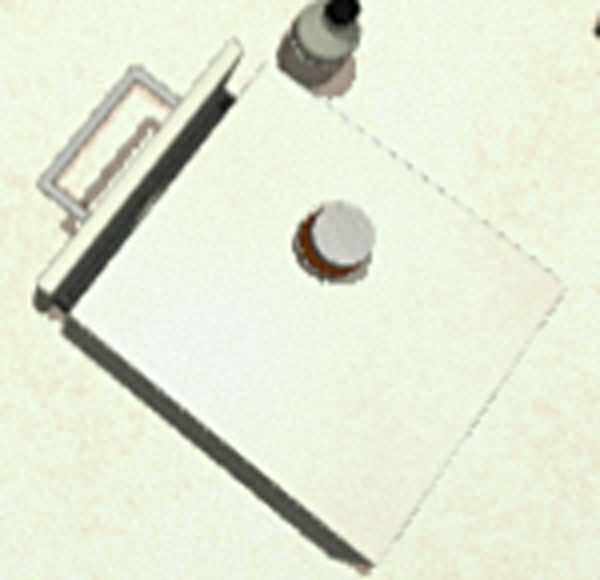

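The top crop shows bar ends at (682,282) and (627,460), with cabinet corners (165,15), (595,147), (465,530), (30,400). The scene crop shows bar ends at (133,72) and (44,186), with corners (265,62), (565,290), (372,567), (65,318).

Run:
```python
from h import *
up=lambda L,s,o:(np.array(L,float)+.5)/s-.5+np.array(o)
T=lambda L:up(L,738/160,(130,75)); S=lambda L:up(L,4,(325,210))
for nm,n,f,c,b in(("top","top",T,[(165,15),(595,147),(465,530),(30,400)],[(682,282),(627,460)]),("scene","scene",S,[(372,567),(65,318),(265,62),(565,290)],[(44,186),(133,72)])):
    C=onplane(n,f(c),.15);B=onplane(n,f(b),.127)
    print(nm,C[:,:2].round(4).tolist(),B[:,:2].round(4).tolist(),B.mean(0))
    fr=(C[1]+C[2])/2-(C[0]+C[3])/2; d=B[1]-B[0]
    print(" front dir",np.degrees(np.arctan2(fr[1],fr[0])),"bar dir",np.degrees(np.arctan2(d[1],d[0])), np.linalg.norm(fr),np.linalg.norm(d),"side",np.degrees(np.arctan2(*(C[2]-C[1])[1::-1])))
    u=fr/np.linalg.norm(fr);m=(C[1]+C[2])/2
    print(" bar ahead of front",(B.mean(0)-m)[:2]@u[:2], "centre",C.mean(0))
print(proj("top",[[.5,.3,0]]))
```

```text
top [[0.8186, 0.3572], [0.7367, 0.0812], [0.4902, 0.1511], [0.5665, 0.4217]] [[0.6565, 0.0258], [0.5403, 0.0567]] [0.5984215  0.04124248 0.127     ]
 front dir -106.14254934957206 bar dir 165.1373761983708 0.2844514954139247 0.12017438798705868 side 164.16497190390004
 bar ahead of front 0.07616621282111204 centre [0.6530003  0.25280114 0.15      ]
scene [[0.8224, 0.3541], [0.7485, 0.0817], [0.4966, 0.1513], [0.5749, 0.4261]] [[0.657, 0.0261], [0.5405, 0.0561]] [0.5987613  0.04111176 0.127     ]
 front dir -105.53978948834 bar dir 165.5458964496568 0.2839841114226413 0.12026620596576387 side 164.54688291099026
 bar ahead of front 0.07900377854538494 centre [0.660578   0.25330317 0.15      ]
[[192.42423858 193.53008968]]
```

Run:
```python
from h import *
a=np.radians(-105.4);H=np.array([.5986,.0412,.108])
for k in(0,np.pi):
    for z in(.108,.3):
        q=r.solve_ik([H[0],H[1],z],Q(a+k));print(k,z,None if q is None else np.round(q,2))
q0=r.read_state()["joints"]
best=min((q for q in(r.solve_ik([H[0],H[1],.28],Q(a+k)) for k in(0,np.pi)) if q is not None),key=lambda q:abs(q[6]))
psi=a+(0 if np.allclose(best,r.solve_ik([H[0],H[1],.28],Q(a)),atol=1e-3) else np.pi);print(psi)
r.command_gripper(.5)
p=r.read_state();r.servo_line([.165,-.603,.32],v=.15)
r.movep([H[0],H[1],.28],Q(psi))
r.servo_line([H[0],H[1],.108],v=.1,contact_N=8)
s=r.read_state();print(s["time"],s["tool_pos"],s["force"],s["width"])
if s["tool_pos"][2]<.112:
    r.command_gripper(0);s=r.read_state();print(s["time"],s["width"],s["gripper_force"],s["force"],s["joints"])
```

```text
0 0.108 [ 0.22  0.54 -0.51  1.75  0.32  0.93 -2.26]
0 0.3 [ 0.32  0.39 -0.65  1.52  0.24  1.31 -2.19]
3.141592653589793 0.108 [ 0.45  0.65 -0.86  1.73  0.56  1.03  0.69]
3.141592653589793 0.3 [ 0.46  0.44 -0.87  1.51  0.34  1.35  0.87]
1.3020156219877697
6.4333 [0.59891363 0.04124862 0.1085229 ] [-0.90466772  0.65874981 -0.77460466] 0.4984314758421042
7.0583 0.11701683022496838 29.998664259910583 [-0.03553404 -0.48134374  1.12508463] [ 0.40193249  0.61770411 -0.78281926  1.73676339  0.50664376  1.00090599
  0.73144973]
```

The bar is gripped: the opening is about 10 mm. Next I pull to the stop.

Run:
```python
from h import *
s=r.read_state();p=np.array(s["tool_pos"]);a=np.radians(-105.4);u=np.array([np.cos(a),np.sin(a),0])
r.servo_line(list(p+u*.12),v=.1)
s=r.read_state();print(s["tool_pos"],s["force"],s["width"])
hit=r.servo_line(list(p+u*.225),v=.05,contact_N=14)
s=r.read_state();q=np.array(s["tool_pos"]);print(hit,s["time"],q,s["force"],s["width"])
d=q-p;print(np.linalg.norm(d),np.degrees(np.arctan2(d[1],d[0])))
crop("top",180,90,140,120,5,"c");crop("scene",270,190,150,120,5,"d")
```

```text
[ 0.56590351 -0.07525003  0.10799508] [-5.75905467 -1.0110117   5.78521022] 0.11565484681179058
True 9.7833 [ 0.54686402 -0.14267787  0.10797533] [0.04070647 2.20410221 4.22487518] 0.11400715921441124
0.19093200494784396 -105.71822298829663
```

View pics/d.png

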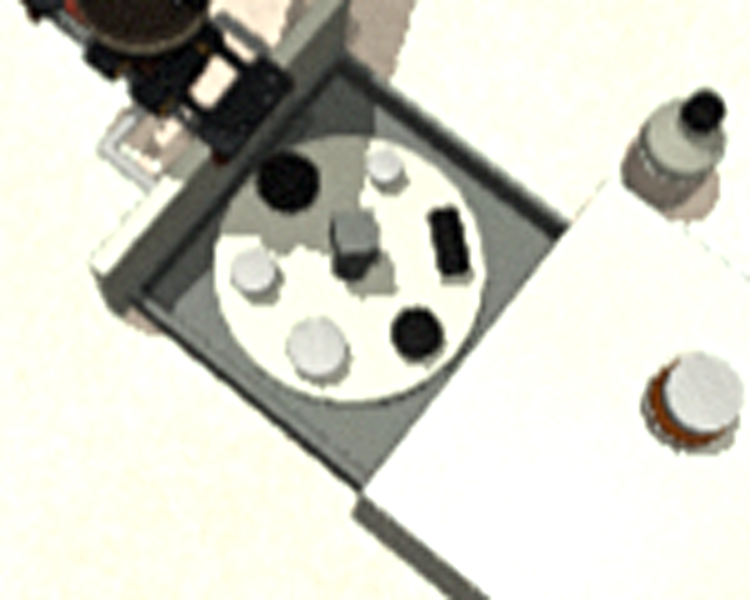

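The drawer is open. The oblong head shows at (450,242) in the crop, the knob at (355,230), and neither is hidden. I'll press gently to confirm the stop, release, back off and measure.

Run:
```python
from h import *
s=r.read_state();p=np.array(s["tool_pos"]);a=np.radians(-105.7);u=np.array([np.cos(a),np.sin(a),0])
hit=r.servo_line(list(p+u*.01),v=.02,contact_N=20)
s=r.read_state();q=np.array(s["tool_pos"]);print(hit,q,s["force"],s["width"])
r.servo_line(list(p+u*.001),v=.02)
s=r.read_state();print(s["tool_pos"],s["force"])
r.command_gripper(.45)
p=r.read_state()["tool_pos"];print(p)
r.servo_line([p[0],p[1],.27],v=.15)
r.servo_line([.42,-.3,.3],v=.3)
print(r.read_state()["time"])
c=crop("top",190,100,130,100,6,"e");crop("scene",280,190,130,100,6,"f")
for n in("top","scene"):np.save(f"pics/{n}.npy",capture(n))
```

```text
True [ 0.54687973 -0.1425421   0.1079576 ] [0.20028269 0.33340569 3.42050704] 0.11395924726440483
[ 0.54687511 -0.14260229  0.10798266] [0.70663901 5.14911848 2.58093625]
[ 0.54651304 -0.14374414  0.10796084]
13.2
```

View pics/e.png

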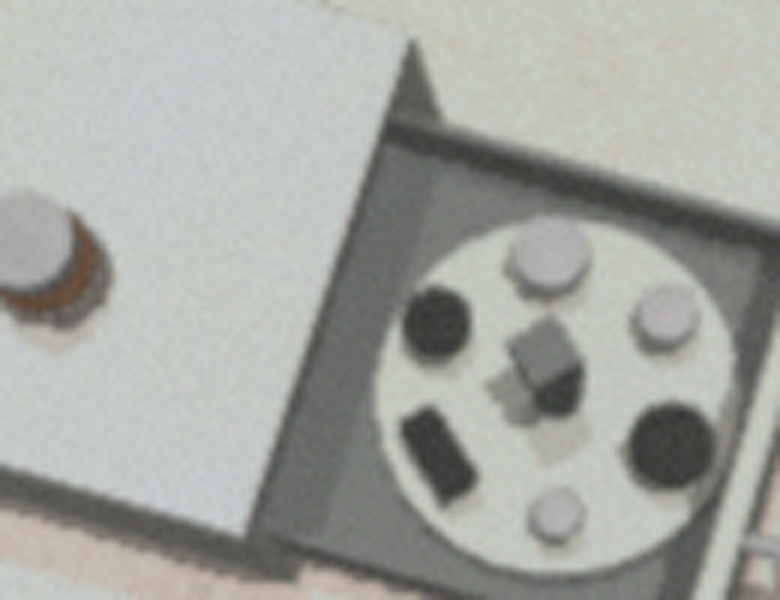

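View pics/f.png

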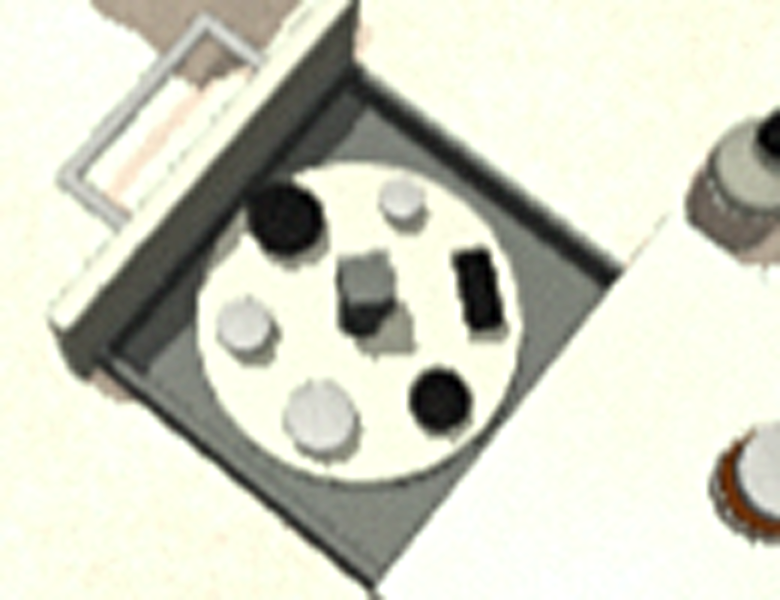

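The top crop shows the oblong at about (438,453), the knob top at (545,353) and the disc centre near (555,395). The scene crop shows the oblong at about (479,289), the knob top at (367,280), and bar ends at (206,22) and (68,180).

Run:
```python
from h import *
T=lambda L:(np.array(L,float)+.5)/6-.5+np.array((190,100));S=lambda L:(np.array(L,float)+.5)/6-.5+np.array((280,190))
B=onplane("scene",S([(68,180),(206,22)]),.127)
d=B[1]-B[0];print("bar",B[:,:2].round(4).tolist(),B.mean(0)[:2],np.degrees(np.arctan2(d[1],d[0]))-270)
a=np.radians(-105.6);u=np.array([np.cos(a),np.sin(a)]);ax=B.mean(0)[:2]-.164*u;print("axis from bar",ax)
for n,f,k in(("top",T,[(510,350),(550,318),(582,355),(543,388)]),("scene",S,[(340,262),(387,253),(396,298),(348,308)])):
    P=onplane(n,f(k),.134)[:,:2]
    e=np.roll(P,-1,0)-P;an=np.degrees(np.arctan2(e[:,1],e[:,0]))%90
    print(n,"knob",P.mean(0),an)
    I=np.load(f"pics/{n}.npy");pa=proj(n,[[*ax,.07]])[0]
    m=((I.max(2)<(60 if n=="scene" else 50))*255).astype(np.uint8)
    cs,_=cv2.findContours(m,cv2.RETR_EXTERNAL,cv2.CHAIN_APPROX_NONE)
    for c in cs:
        if cv2.contourArea(c)<25:continue
        M=cv2.moments(c);uv=np.array([M["m10"],M["m01"]])/M["m00"]
        if np.hypot(*(uv-pa))>45:continue
        W=onplane(n,c.reshape(-1,2),.066)[:,:2];rc=cv2.minAreaRect((W*1000).astype(np.float32))
        w=onplane(n,[uv],.066)[0,:2]-ax
        bx=cv2.boxPoints(rc);e=bx[1]-bx[0]
        print("  blob",uv.round(1),"ang",np.degrees(np.arctan2(w[1],w[0])).round(1),"r",np.hypot(*w).round(4),"rect",np.round(rc[1],1),np.degrees(np.arctan2(e[1],e[0]))%90)
    # disc: white pixels of the disc are hard from table; skip
```

```text
bar [[0.6042, -0.1575], [0.4883, -0.1259]] [ 0.54626804 -0.14170665] -105.2510849815859
axis from bar [0.59037089 0.01625201]
top knob [0.58686185 0.01394231] [40.84743365 41.4859778  42.31687139 41.72213007]
  blob [262.6 175.5] ang 126.2 r 0.0698 rect [40.4 15.4] 31.009365
  blob [301.6 174.1] ang -119.4 r 0.0708 rect [37.2 33.5] 1.1654205
  blob [262.1 153.8] ang 66.6 r 0.0658 rect [28.3 24.4] 2.023323
scene knob [0.59173759 0.01660158] [34.83149832 33.63185901 35.69389682 32.62817025]
  blob [353.  256.4] ang 62.3 r 0.0688 rect [30.8 27. ] 22.371155
  blob [340.5 242.5] ang 36.6 r 0.0063 rect [20.4 27.9] 16.396912
  blob [359.5 238. ] ang 122.0 r 0.0675 rect [44.7 19.7] 33.067516
  blob [324. 225.] ang -111.8 r 0.0783 rect [220.2 267.5] 74.40349
```

Run:
```python
from h import *
ax=[.5900,.0155];g=np.radians
for p in(-57,-30,0,30,60,74.4):
    q=r.solve_ik([*ax,.093],Q(g(p)));print(p,None if q is None else np.round(q,2))
r.command_gripper(.65)
r.movep([*ax,.27],Q(g(-57)))
hit=r.servo_line([*ax,.093],v=.1,contact_N=8)
s=r.read_state();print(hit,s["time"],s["tool_pos"],s["force"])
if not hit:
    r.command_gripper(0);s=r.read_state();print(s["width"]*88,s["gripper_force"],s["force"],s["wrist_torque"],s["joints"])
```

```text
-57 [ 0.22  0.53 -0.45  1.79  0.29  0.88 -1.35]
-30 [ 0.27  0.55 -0.52  1.78  0.34  0.9  -0.92]
0 [ 0.33  0.57 -0.61  1.78  0.4   0.92 -0.45]
30 [ 0.4   0.6  -0.71  1.78  0.47  0.94  0.02]
60 [ 0.45  0.63 -0.79  1.77  0.53  0.97  0.49]
74.4 [ 0.47  0.63 -0.81  1.77  0.54  0.98  0.73]
False 18.3 [0.59035983 0.01552337 0.09356723] [ 0.28466179 -0.608731    0.45691251]
27.919663211270986 29.996423721313477 [-3.46179999  4.0555731   2.2517161 ] [ 0.57663014  0.67936136 -0.02331271] [ 0.28983923  0.55452144 -0.54618957  1.78390656  0.35421471  0.90323386
 -1.40626899]
```

Run:
```python
from h import *
g=np.radians;a=g(-105.6);u=np.array([np.cos(a),np.sin(a)]);v=np.array([-u[1],u[0]])
c=np.array([.5900,.0155])
for i,p in enumerate(np.linspace(-57,74.4,14)[1:]):
    r.movep([*c,.093],Q(g(p)))
    s=r.read_state();f=s["force"][:2]
    print(round(p),round(s["time"],2),"fu %.1f fv %.1f mz %.2f"%(f@u,f@v,s["wrist_torque"][2]),np.round(s["tool_pos"],4),round(s["width"]*88,1))
    if np.hypot(*f)>25:print("stop");break
r.wait(.3)
crop("top",190,100,130,100,6,"g");crop("scene",280,190,130,100,6,"h");np.save("pics/t2.npy",capture("top"));np.save("pics/s2.npy",capture("scene"))
```

```text
-47 19.14 fu -2.6 fv -4.8 mz 0.08 [0.5892 0.0168 0.0931] 27.7
-37 19.42 fu -3.0 fv -6.7 mz 0.07 [0.589 0.017 0.093] 27.6
-27 19.69 fu -3.0 fv -7.6 mz 0.03 [0.5888 0.0171 0.093 ] 28.2
-17 19.97 fu -2.7 fv -8.5 mz -0.00 [0.5886 0.0172 0.093 ] 27.9
-6 20.24 fu -2.1 fv -9.1 mz 0.00 [0.5883 0.0172 0.093 ] 27.9
4 20.52 fu -2.1 fv -9.8 mz 0.10 [0.5881 0.0173 0.093 ] 27.8
14 20.79 fu -1.6 fv -11.4 mz 0.03 [0.5879 0.0172 0.093 ] 27.9
24 21.07 fu 0.1 fv -12.2 mz 0.04 [0.5876 0.0171 0.093 ] 28.2
34 21.34 fu 0.6 fv -13.7 mz -0.01 [0.5875 0.017  0.093 ] 28.2
44 21.62 fu 0.4 fv -12.8 mz 0.03 [0.5873 0.0169 0.093 ] 28.2
54 21.89 fu 2.1 fv -13.5 mz -0.00 [0.5872 0.0168 0.093 ] 28.1
64 22.17 fu 1.5 fv -13.4 mz 0.01 [0.5871 0.0168 0.093 ] 27.4
74 22.44 fu 2.7 fv -13.7 mz 0.03 [0.5871 0.0166 0.093 ] 27.9
```

View pics/h.png

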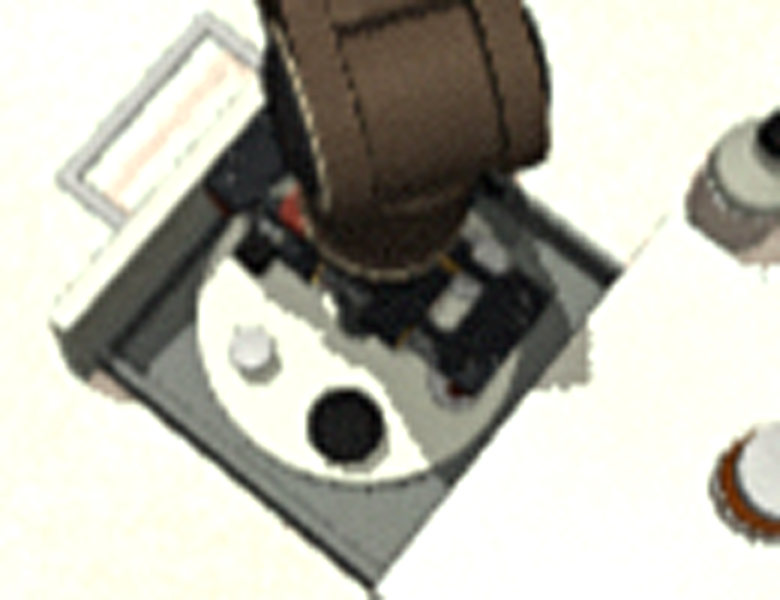

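View pics/g.png

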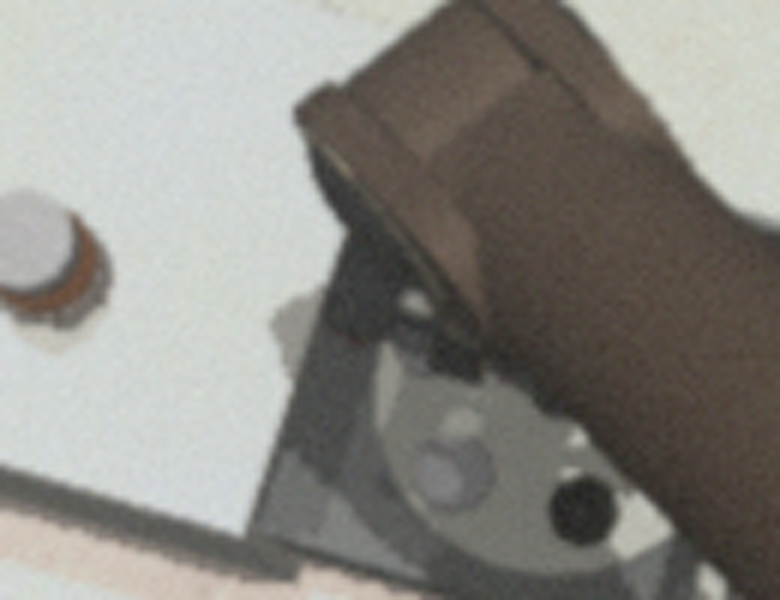

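The handle hasn't moved in the picture, and the big black head is at (346,425) with a steel head at (252,352). I'll unload the side force, bias the drawer against its stop, and check the angle from those heads.

Run:
```python
from h import *
g=np.radians;a=g(-105.6);u=np.array([np.cos(a),np.sin(a)]);v=np.array([-u[1],u[0]])
c=np.array([.5900,.0155])
c2=c-.003*v+.003*u
r.servo_line([*c2,.093],Q(g(74.4)),v=.02);r.wait(.5)
def show():
    s=r.read_state();f=s["force"][:2];Y=R.from_quat(s["tool_rot"],scalar_first=True).as_matrix()[:,1]
    print(round(s["time"],2),"fu %.1f fv %.1f mz %.2f"%(f@u,f@v,s["wrist_torque"][2]),np.round(s["tool_pos"],4),s["width"]*88,s["gripper_force"],"psi",np.degrees(np.arctan2(Y[1],Y[0])),np.abs(s["joint_velocities"]).max())
    return np.array(s["tool_pos"][:2])
ax=show()
I=capture("scene")
S=lambda L:(np.array(L,float)+.5)/6-.5+np.array((280,190))
m=((I.max(2)<60)*255).astype(np.uint8)
for c in cv2.findContours(m,cv2.RETR_EXTERNAL,cv2.CHAIN_APPROX_NONE)[0]:
    M=cv2.moments(c)
    if M["m00"]<40:continue
    uv=np.array([M["m10"],M["m01"]])/M["m00"]
    if np.hypot(*(uv-S((346,425))))<5:
        P=onplane("scene",[uv],.067)[0,:2]
        for A in(ax,np.array([.5904,.0163])):print("bigblack",uv,np.degrees(np.arctan2(*(P-A)[::-1])),np.hypot(*(P-A)))
P=onplane("scene",S([(252,348)]),.070)[0,:2];print("steel",np.degrees(np.arctan2(*(P-ax)[::-1])),np.hypot(*(P-ax)))
print("expected",-105.6+60,-105.6-60,-105.6+120,-105.6+180)
cv2.imwrite("pics/i.png",cv2.resize(I[190:290,280:410,::-1],(780,600)))
a0=np.load("pics/scene.npy")[190:225,288:322].astype(int);print("handle diff",np.abs(a0-I[190:225,288:322]).mean())
```

```text
23.8 fu -10.4 fv 1.8 mz 0.01 [0.587  0.0163 0.093 ] 27.98169244032381 30.01657783985138 psi 74.53182000956355 0.0023014693021504574
bigblack [337.15447154 260.52845528] 14.045526140320524 0.07212914768698048
bigblack [337.15447154 260.52845528] 14.70310857236108 0.06885953291138168
steel -43.075167301939196 0.07007550261780945
expected -45.599999999999994 -165.6 14.400000000000006 74.4
handle diff 17.126050420168067
```

```bash
python3 -c "
from workcell import r
print(r.finish_job())"
```

```text
the job is handed in; nothing more can be done
None
```

I pulled the drawer to its stop and turned the oblong head to the front, in line with the handle to within about 1° going by another head's position since the arm hid the oblong; the gripper is still holding the knob, and I handed the job in after about 24 s.

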